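# Free the stuck plug lid of an ice bucket

## Task

The insulated ice bucket on the glasswasher is due for its wash, and its plug lid has stuck fast in the rubber seal of the neck. Swing both hasps off the lid, then take the lid by its handle and rock it from side to side until the seal lets go: a straight pull only picks up the whole bucket, which must stay standing where it is, as must the things round it. Finish while holding the lid level just clear above the mouth, so that it drips back into the bucket; do not put it down or let go of it.

Things in the scene. Friction and masses are not known exactly. Their poses are not given: they have to be found in the camera images.
- ice_bucket: Loose insulated bucket of plain steel, 1.85 kg: a drum 164 mm across and 90 mm high, a shoulder, and a neck 100 mm across with its rim 125 mm above the foot. Origin: centre of the underside, z up. Hasps on its +y and -y sides. A springy rubber seal in the neck (3 to 13 mm below the rim) grips the lid's plug by friction, 30 to 40 N in all: far more than the bucket's weight.
- lid: Loose round plug lid, 0.2 to 0.33 kg. Origin: centre of the flange's underside, on the neck's rim at the start; z up; axes then as the bucket's. Steel flange 100 mm across, 5 mm thick (7 mm in the middle). Below it a grey plug 80 mm across, 24 mm deep. On top a black bow handle: flat-sided bar along x, 92 mm long, 14 mm wide (y), 21 to 45 mm above the origin, on two posts.
- lid_grip (a point): Centre of the handle's bar, 33 mm above the lid's origin: the place to grasp, fingers closing along the lid's y axis; rocking is then about the lid's x axis, raising now the +y, now the -y side.
- plug_foot (a point): Centre of the plug's lower face, 24 mm below the lid's origin.
- mouth (a point): Centre of the neck's rim, 125 mm above the bucket's origin. The bore below it is 83 mm wide: 1.5 mm play all round the plug, so that the lid tilts about 0.12 rad either way while deep, more as it comes out.
- hasp_left (a joint): Steel strap 22 mm wide on the bucket's +y side, hinged along the bucket's x axis 62 mm out from its axis and 105 mm above its foot. 0 = upright, its nose (16 mm long, 3 mm thick) 1 mm above the lid's flange; grows as it swings outward, away from the lid; 1.8 = fully open. Hardly any friction: past about 0.7 it falls open by itself.
- hasp_right (a joint): The same for the hasp on the bucket's -y side.
- hasp_left_tab (a point): Point on the inner face (towards the lid) of the left hasp's upright tab, 43 mm above its hinge: when closed 59 mm out from the bucket's axis and 148 mm above its foot. The tab ends 10 mm above this point; the nose's top is 14 mm below it. A fingertip let down between handle and tab can push it outward.
- hasp_right_tab (a point): The same point of the right hasp.
- scoop_loose: Bystander: small metal scoop, 134 mm long, 30 mm high, lying on the glasswasher; origin under its middle.
- tablet_tub: Bystander: white tub with a blue lid, 72 mm across, 86 mm high; origin at the centre of its underside.
- glass_a: Bystander: clear drinking glass, 80 mm across, 88 mm high; origin at the centre of its underside.
- glass_b: Bystander: clear drinking glass, 80 mm across, 88 mm high; origin at the centre of its underside.
- saucers: Bystander: stack of white saucers, 143 mm across, 63 mm high; origin at the centre of its underside.
Things that resemble listed ones, but are neither listed nor needed, are in the scene too. Leave any green look-alike of the lid alone.

How it is judged (in metres and radians):
On the way, in this order (a step that is already met when the one before it is completed fails the run):
1. both hasps have been swung off the lid, which is still in the neck (value of joint each of hasp_left, hasp_right above 1.2 rad and z of plug_foot in the frame of ice_bucket below 0.108 m), for 0.1 s.
2. the lid, its plug still in the neck, has been rocked: one side raised (angle between the z axis of lid and the z axis of ice_bucket, either way round above 0.04 rad and contact force between the fingers and lid above 1 N and z of plug_foot in the frame of ice_bucket below 0.122 m), for 0.05 s.
3. the lid, part of the way out but its plug still in the neck, has been rocked back to level (the other side raised in its turn) (angle between the z axis of lid and the z axis of ice_bucket, either way round below 0.025 rad and z of plug_foot in the frame of ice_bucket between 0.105 and 0.123 m), for 0.02 s.
At the end, for the whole second after the job is handed in: The fingers hold the lid at rest, level within 10 degrees, centred over the mouth within 25 mm, its plug's foot 3 to 50 mm above the rim and not touching the bucket; both hasps are off (over 1.2 rad) and the bucket stands upright on the glasswasher within 60 mm of where it was (z of plug_foot in the frame of ice_bucket between 0.128 and 0.175 m and horizontal distance between plug_foot and mouth below 0.025 m and angle between lid's own z axis and vertical below 0.17 rad and linear speed of lid below 0.03 m/s and contact force between the fingers and lid above 2 N and contact force between lid and ice_bucket below 0.2 N and value of joint each of hasp_left, hasp_right above 1.2 rad and height (world z) of ice_bucket below 0.004 m and angle between ice_bucket's own z axis and vertical below 0.05 rad and distance of ice_bucket from where it was at the start of the episode below 0.06 m); the arm keeps its last pose, push and grip.
It fails at once if the bucket is lifted off the glasswasher (its foot's centre over 10 mm up) or tipped (over 0.15 rad) (height (world z) of ice_bucket above 0.01 m or angle between ice_bucket's own z axis and vertical above 0.15 rad).
It fails at once if the bucket is pushed more than 60 mm from where it stood (distance of ice_bucket from where it was at the start of the episode above 0.06 m).
It fails at once if a bystander is moved more than 30 mm (distance of any of scoop_loose, tablet_tub from where it was at the start of the episode above 0.03 m).
It also fails if it takes over 51 s, if anything falls off the work surface, if the arm or the gripper's body presses on something with over 40 N, if the wrist force passes 120 N, or if a joint passes its speed limit or range.

## Robot

A 6-joint arm with a two-finger parallel gripper is mounted at the origin on a cart in front of the work surface, level with it; the furniture and walls round the work are solid. World frame = base frame: x ahead of the robot, y to its left, z up, the work surface at z = 0. Lengths are in mm, angles in rad, forces in N, time in s.
With the tool pointing down it reaches from about 325 to 1000 mm from the base axis. Payload 5.1 kg.
Tool frame: the origin (TCP) lies on the centre line of the jaws, within the pads' length; the fingertips stand ahead of it and the grasp point (between the pads) lies 3 mm ahead of it (tip_reach is the z of the fingertips in the tool frame, in mm); z points along the fingers, y is the direction in which the jaws open and shut (so a half turn about z gives the same grasp; the last joint's range is limited). The gripper opens to 85 mm and grips with 20 to 120 N. Pads are 22 mm wide; open, the fingers measure 114 mm over their backs; the gripper's body (76 mm by 85 mm) begins 54 mm behind the grasp point. The pads swing forward as they close: fully open they stand 13 mm farther back than shut.
Start: joints at [1.175, 0.124, 1.65, -0, 1.367, -0.083], TCP at [200.041, 618.44, 253.322] pointing down, gripper open.
Joint ranges: [-2.61, 2.61], [-1.02, 2.33], [0.03, 2.71], [-1.35, 4.49], [0.32, 2.68], [-2.91, 2.91]. Speed limits (rad/s): [2.57, 2.57, 3.14, 3.14, 3.14, 3.14].

## Interface

Orientations are given as a unit quaternion [x, y, z, w].
In Python, from station import read_state, snapshot, close_job, tip_reach gives the robot as it stands.
- The arm moves only by the tool jog_arm, never from a script. Its argument "series" is a list that holds one entry, the list of rows, each a list of 7 numbers: the gripper's target within -1 to 1 (fully open at 1, half-way at 0, shut at -1), then the shift along the world's x, y, z in mm, then the turn, a rotation vector about the world's x, y, z in rad. In form: [[[grip, x, y, z, wx, wy, wz], ...]]. A call has 1 to 10 rows; each row is the pose to reach, as a shift and turn from the pose commanded when the call began; what a row does not reach only later rows make up. A row lasts 1/10 s, in which the tool goes at most 50 mm and 8.59 degrees, less where a joint would pass 70% of its speed; a pose out of reach is approached as far as the arm can. A call with a gripper value outside its range is refused whole. The fingers move at their own pace and stop on an object; "grip_force" is the grip in N (left out, the last holds). Time passes only in rows, so rows that repeat a pose let the fingers close. It gives the time, the measured TCP pose, the force and the opening at its end, in the units of the state.
- read_state(): the state, without advancing time (a new reading comes with each control period).
- snapshot(name): name is "scene" or "side" or "wrist"; returns a dict with "image" (400x640x3 uint8, red, green, blue), "intrinsics" (3x3 intrinsics, pixels), "k1" (the pictures are not rectified: a ray, as slopes to the right and down, at radius r is drawn at 1 + k1 r^2 times it, then the intrinsics apply), "view" (4x4, takes a point from world to camera coordinates). Camera axes: x right, y up, looking along -z (the intrinsics and any distortion apply to the point x, -y, -z); pixel columns grow to the right and rows downward; lengths in mm; the calibration is good to about 2 mm. A picture is of the moment at which its call begins. There is no depth.
- close_job(): hands the job in, once; it reports no verdict.
The state is a dict: "time_s": time; "joint_pos": joint angles; "qd": joint speeds; "joint_torque": joint torques, N m; "position": TCP position; "orientation": TCP orientation; "ft_force": force on the tool from outside, world axes, zero at the start; "ft_torque": the same for the moment, N m; "opening": opening from 0.0 (shut) to 1.0 (fully open).
Only numpy, scipy, OpenCV 4.12 (cv2) and the standard library are available. Lean on these libraries where they do the work, as an engineer would, in place of code of your own. Each camera call takes 0.05 s, during which the arm holds its last target. There are 200 camera calls.

## Working session

There is one attempt and no reset: what is moved stays moved. The work goes in short steps, Python scripts to look and compute and a tool call to move; the robot and the scene stay as the last step left them, time stands still between calls to the robot, and variables do not carry over. Pictures are saved under pics/ and viewed, about 8 in all and at most 12, crops included, and the job is handed in when it is done.

Besides the shell and the picture viewer there is one more tool, called after "Emit:" as name([rows], argument=value, ...), one row to a line, values as JSON. jog_arm: Moves the arm, as the interface text tells. Its arguments: {"type":"object","properties":{"series":{"type":"array"},"grip_force":{"type":"number"}},"required":["series"]}

```bash
mkdir -p pics; ls; cat > h.py <<'E'
import numpy as np, cv2
from station import read_state, snapshot, close_job, tip_reach
def snap(n,f=None):
    s=snapshot(n)
    if f: cv2.imwrite('pics/'+f,s['image'][:,:,::-1])
    return s
def proj(s,P):
    P=np.atleast_2d(P).astype(float); V=np.array(s['view']); c=P@V[:3,:3].T+V[:3,3]
    x=c[:,0]/-c[:,2]; y=-c[:,1]/-c[:,2]; r=1+s['k1']*(x*x+y*y); K=np.array(s['intrinsics'])
    return np.c_[K[0,0]*x*r+K[0,2],K[1,1]*y*r+K[1,2]]
def ray(s,px):
    K=np.array(s['intrinsics']); D=np.array([s['k1'],0,0,0.])
    u=cv2.undistortPoints(np.array([[px]],float),K,D)[0,0]
    V=np.array(s['view']); R=V[:3,:3]; return -R.T@V[:3,3], R.T@np.array([u[0],-u[1],-1.])
def at_z(s,px,z):
    o,d=ray(s,px); return o+d*(z-o[2])/d[2]
E
python3 - <<'E'
from h import *
a=snap('scene','scene.png');b=snap('side','side.png');w=snap('wrist','wrist.png')
cv2.imwrite('pics/all.png',cv2.resize(np.vstack([a['image'],b['image']])[:,:,::-1],None,fx=.75,fy=.75,interpolation=cv2.INTER_AREA))
for s in(a,b,w): print(np.round(np.linalg.inv(s['view'])[:3,3]),s['k1'],s['intrinsics'][0][0])
print(tip_reach,read_state())
E
```

```text
pics
[ -84. -818.  905.] -0.016524939153689265 510.13561188937865
[397. 695. 731.] -0.06999218352670371 371.0046919322892
[128. 641. 374.] 0.00464659793720034 320.10615077079933
22.0 {'time_s': 0.15, 'joint_pos': array([ 1.17537706e+00,  1.24375876e-01,  1.65136635e+00, -5.69899712e-06,
        1.36748245e+00, -8.26255202e-02]), 'qd': array([-0.00101347, -0.00097434, -0.00372712, -0.00191627,  0.00077652,
        0.00076599]), 'joint_torque': array([ 4.35784941e-04, -4.24227369e+01, -3.66012847e+01, -1.73550497e-06,
        4.68083628e-03, -1.87197500e-06]), 'position': array([199.89303134, 618.04233412, 252.318476  ]), 'orientation': array([ 1.55759451e-01,  9.87794679e-01, -7.93470084e-04, -1.90481435e-04]), 'ft_force': array([-0.17524258,  0.98305304,  1.02874914]), 'ft_torque': array([-0.04223934,  0.02002711,  0.04467957]), 'opening': 1.002309793817068}
```

View pics/all.png

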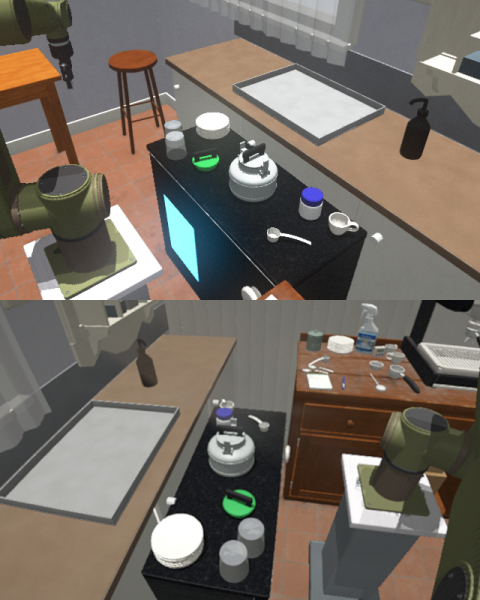

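View pics/wrist.png

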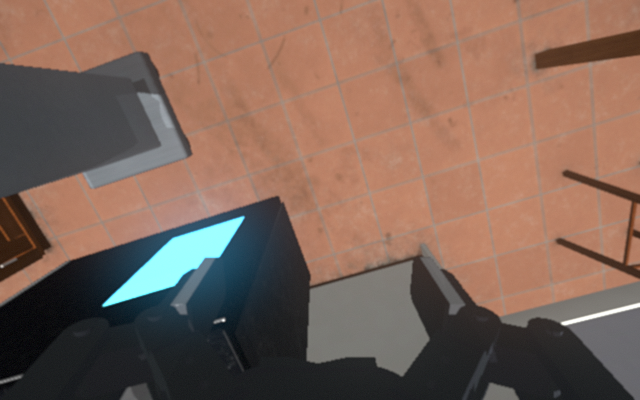

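The montage (0.75×) shows the bucket at about (337,233) in the scene view and (308,203) in the side view. The only lid look-alike is the green lid at scene (273,213) and side (318,270), and I'll leave it alone. The bucket's own lid is the steel one with the black handle. The wrist view shows only the floor. Next I'll take one close crop of each view.

```bash
python3 - <<'E'
from h import *
a=cv2.imread('pics/scene.png')[175:275,285:385];b=cv2.imread('pics/side.png')[160:250,255:355]
f=lambda i:cv2.resize(i,(0,0),fx=4,fy=4,interpolation=cv2.INTER_CUBIC)
A=f(a);B=f(b);B=cv2.copyMakeBorder(B,0,40,0,0,cv2.BORDER_CONSTANT)
m=np.hstack([A,B])
for k in range(0,800,80): cv2.line(m,(k,0),(k,6),(0,0,255),1); 
for k in range(0,400,80): cv2.line(m,(0,k),(6,k),(0,0,255),1)
cv2.imwrite('pics/crop.png',m)
s=snap('scene');t=snap('side')
for z in (125,): print(at_z(s,(337,225),z),at_z(t,(308,195),z))
E
```

```text
[533.57502825 -81.02798325 125.        ] [555.9198009   10.90298407 125.        ]
```

View pics/crop.png

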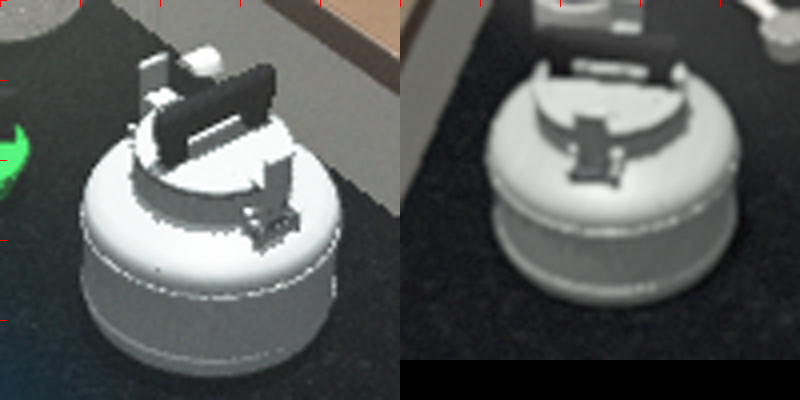

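```bash
cat > fit.py <<'E'
from h import *
from scipy.optimize import least_squares
s=snap('scene');t=snap('side')
S=lambda u,v:np.array([285+u/4,175+v/4]);T=lambda u,v:np.array([255+(u-400)/4,160+v/4])
th=np.linspace(0,2*np.pi,180)
circ=np.vstack([np.c_[82*np.cos(th),82*np.sin(th),0*th+z] for z in(0,45,88)])
def W(p,q):
    c,n=np.cos(p[2]),np.sin(p[2]); q=np.atleast_2d(q).astype(float)
    return np.c_[q[:,0]*c-q[:,1]*n+p[0],q[:,0]*n+q[:,1]*c+p[1],q[:,2]]
def res(p):
    r=[]
    for cam,obs in((s,[((-46,0,170),S(157,110)),((46,0,170),S(272,68)),((0,-60.5,158),S(278,159)),((0,60.5,158),S(155,57))]),
                   (t,[((-46,0,170),T(681,38)),((46,0,170),T(541,33)),((0,60.5,158),T(591,117))])):
        for q,o in obs: r+=list(proj(cam,W(p,q))[0]-o)
    for cam,l,rr,b in((s,S(82,0)[0],S(341,0)[0],S(0,376)[1]),(t,T(487,0)[0],T(740,0)[0],T(0,302)[1])):
        c=proj(cam,W(p,circ)); r+=[c[:,0].min()-l,c[:,0].max()-rr,c[:,1].max()-b]
    return np.array(r)
f=least_squares(res,[545,-40,0.],loss='soft_l1')
print(f.x.round(3)); print(res(f.x).round(1))
p=f.x
for n,q in dict(tabL=(0,59,148),tabR=(0,-59,148),grip=(0,0,158)).items(): print(n,W(p,q).round(1))
E
python3 fit.py
```

```text
[ 5.67586e+02 -4.23870e+01 -1.00000e-03]
[-0.6  1.7 -0.  -0.9 -0.3 -1.1 -0.2  0.8 -0.3 -0.3 -0.9 -2.5 -0.5 -3.1
 -0.1 -0.4  2.2  0.7 -1.2  1.7]
tabL [[567.7  16.6 148. ]]
tabR [[ 567.5 -101.4  148. ]]
grip [[567.6 -42.4 158. ]]
```

Emit:
jog_arm([
  [[-1, 20, -40, 30, 0, 0, 0], [-1, 45, -80, 60, 0, 0, 0.05], [-1, 67, -120, 80, 0, 0, 0.1], [-1, 90, -160, 80, 0, 0, 0.15], [-1, 112, -200, 80, 0, 0, 0.2], [-1, 135, -240, 80, 0, 0, 0.25], [-1, 157, -280, 80, 0, 0, 0.313], [-1, 180, -320, 80, 0, 0, 0.313], [-1, 202, -360, 80, 0, 0, 0.313], [-1, 225, -400, 80, 0, 0, 0.313]],
], grip_force=120)

```text
time_s: 1.35
position: [425.5, 216.7, 333.6]
orientation: [-0.0, 1.0, 0.0, 0.0]
ft_force: [1.3, 1.2, -0.5]
opening: -0.001
```

Emit:
jog_arm([
  [[-1, 22, -40, 0, 0, 0, 0], [-1, 45, -80, 0, 0, 0, 0], [-1, 67, -120, 0, 0, 0, 0], [-1, 90, -160, 0, 0, 0, 0], [-1, 110, -200, 0, 0, 0, 0], [-1, 125, -230, 0, 0, 0, 0], [-1, 140, -260, 0, 0, 0, 0], [-1, 142, -260, 0, 0, 0, 0], [-1, 142, -260, 0, 0, 0, 0]],
])

```text
time_s: 2.25
position: [567.1, -41.9, 333.0]
orientation: [0.001, 1.0, 0.0, -0.0]
ft_force: [0.1, -0.1, -0.5]
opening: -0.001
```

```bash
python3 - <<'E'
from h import *
w=snap('wrist','w2.png'); print(tip_reach,{k:np.round(v,3) for k,v in read_state().items()})
g=np.array([567.6,-42.4,158])
print(proj(w,[[567.6,-42.4,170],[521.6,-42.4,170],[613.6,-42.4,170],[567.7,18,158],[567.5,-103,158]]).round(1))
E
```

```text
22.0 {'time_s': np.float64(2.3), 'joint_pos': array([-0.167, -0.094,  1.738,  0.   ,  1.499, -1.738]), 'qd': array([ 0.019, -0.015,  0.009, -0.003, -0.   , -0.002]), 'joint_torque': array([-7.5900e-01, -3.2682e+01, -3.7738e+01, -3.3000e-02, -2.6000e-02,
        0.0000e+00]), 'position': array([566.871, -41.234, 333.175]), 'orientation': array([-0.,  1.,  0., -0.]), 'ft_force': array([-0.245,  0.463,  0.246]), 'ft_torque': array([ 0.026,  0.022, -0.001]), 'opening': np.float64(0.002)}
[[316.8 185.9]
 [316.7 135.1]
 [316.8 232.1]
 [380.  182.7]
 [253.3 182.6]]
```

View pics/w2.png

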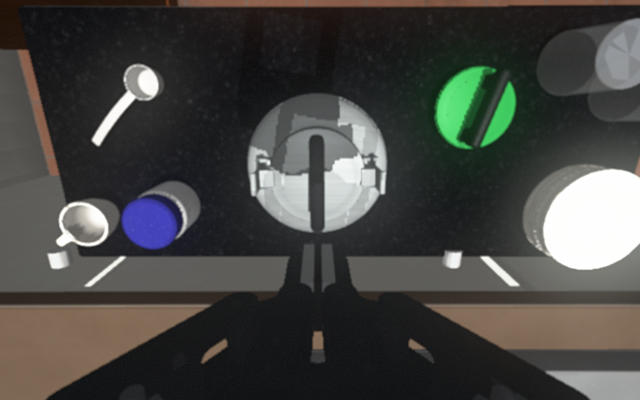

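The wrist view matches the fit. The handle runs along column 317, rows 135–231, and the tabs are at about (251,180) and (384,180). The tub, cup and scoop lie toward −y, and the green lid and saucers toward +y. Before going down I'll check where the shut fingertips are.

```bash
python3 - <<'E'
from h import *
w=snap('wrist')
for t in (22,29,35): print(t,proj(w,[[x,y,333-t] for x in(556,578) for y in(-56,-28)]).round(0).tolist())
E
```

```text
22 [[287.0, 238.0], [345.0, 238.0], [289.0, 278.0], [344.0, 278.0]]
29 [[289.0, 232.0], [344.0, 232.0], [290.0, 271.0], [343.0, 271.0]]
35 [[290.0, 228.0], [343.0, 228.0], [291.0, 265.0], [342.0, 265.0]]
```

Emit:
jog_arm([
  [[-1, 1, 30, -30, 0, 0, 0], [-1, 1, 31, -75, 0, 0, 0], [-1, 1, 31, -115, 0, 0, 0], [-1, 1, 31, -145, 0, 0, 0], [-1, 1, 31, -160, 0, 0, 0], [-1, 1, 31, -170, 0, 0, 0], [-1, 1, 31, -170, 0, 0, 0]],
])

```text
time_s: 3.05
position: [567.8, -10.1, 163.0]
orientation: [-0.0, 1.0, 0.0, -0.0]
ft_force: [-0.1, 0.3, 0.7]
opening: 0.0
```

Emit:
jog_arm([
  [[-1, 0, 8, 0, 0, 0, 0], [-1, 0, 16, 0, 0, 0, 0], [-1, 0, 24, 0, 0, 0, 0], [-1, 0, 31, -1, 0, 0, 0], [-1, 0, 38, -2, 0, 0, 0], [-1, 0, 46, -3, 0, 0, 0], [-1, 0, 54, -3, 0, 0, 0], [-1, 0, 62, -3, 0, 0, 0], [-1, 0, 62, -3, 0, 0, 0], [-1, 0, 62, 15, 0, 0, 0]],
])

```text
time_s: 4.05
position: [566.2, 51.7, 175.5]
orientation: [-0.0, 1.0, -0.0, -0.003]
ft_force: [-0.3, -0.4, 0.3]
opening: -0.002
```

```bash
python3 - <<'E'
from h import *
a=snap('scene');b=snap('side')
f=lambda i:cv2.resize(i,(400,400),interpolation=cv2.INTER_CUBIC)
cv2.imwrite('pics/c3.png',np.hstack([f(a['image'][165:275,280:390]),f(b['image'][145:255,250:360])])[:,:,::-1])
E
```

```text
(no output)
```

View pics/c3.png

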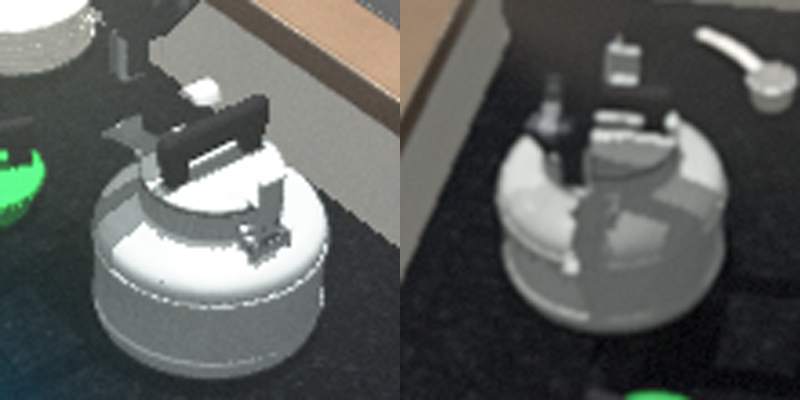

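The left hasp is now open: its tab lies outward at crop (120,130). The right hasp is still upright at (268,200).

Emit:
jog_arm([
  [[-1, 0, -10, 35, 0, 0, 0], [-1, 0, -45, 40, 0, 0, 0], [-1, 0, -85, 40, 0, 0, 0], [-1, 0, -115, 40, 0, 0, 0], [-1, 0, -124, 30, 0, 0, 0], [-1, 0, -124, 10, 0, 0, 0], [-1, 0, -124, -8, 0, 0, 0], [-1, 0, -124, -15, 0, 0, 0], [-1, 0, -124, -15, 0, 0, 0]],
])

```text
time_s: 5.05
position: [567.0, -71.9, 161.1]
orientation: [-0.0, 1.0, 0.001, -0.002]
ft_force: [-0.1, 0.3, 0.5]
opening: 0.002
```

Emit:
jog_arm([
  [[-1, 0, -8, 0, 0, 0, 0], [-1, 0, -16, 0, 0, 0, 0], [-1, 0, -24, 0, 0, 0, 0], [-1, 0, -31, -1, 0, 0, 0], [-1, 0, -38, -2, 0, 0, 0], [-1, 0, -46, -3, 0, 0, 0], [-1, 0, -54, -3, 0, 0, 0], [-1, 0, -62, -3, 0, 0, 0], [-1, 0, -62, -3, 0, 0, 0], [-1, 0, -62, 35, 0, 0, 0]],
])

```text
time_s: 6.05
position: [564.5, -133.7, 192.3]
orientation: [0.0, 1.0, 0.002, -0.006]
ft_force: [-0.3, 0.8, -0.3]
opening: 0.0
```

Emit:
jog_arm([
  [[0, 0, 0, 40, 0, 0, 0], [0.3, 0, 40, 65, 0, 0, 0], [0.3, 0, 75, 75, 0, 0, 0], [0.3, 0, 93, 75, 0, 0, 0], [0.3, 0, 93, 75, 0, 0, 0], [0.3, 0, 93, 75, 0, 0, 0]],
])

```text
time_s: 6.65
position: [567.9, -41.4, 273.1]
orientation: [-0.001, 1.0, -0.0, -0.0]
ft_force: [-1.1, -0.2, -0.5]
opening: 0.646
```

```bash
python3 - <<'E'
from h import *
a=snap('scene');b=snap('wrist')
f=lambda i:cv2.resize(i,(400,400),interpolation=cv2.INTER_CUBIC)
cv2.imwrite('pics/c4.png',np.hstack([f(a['image'][165:275,280:390]),f(b['image'][80:280,220:420])])[:,:,::-1])
c=(567.6,-42.4)
print(proj(b,[[521.6,-42.4,170],[613.6,-42.4,170],[567.6,-42.4,170]]).round(1))
E
```

```text
[[316.9 143.4]
 [316.8 261.8]
 [316.8 206. ]]
```

View pics/c4.png

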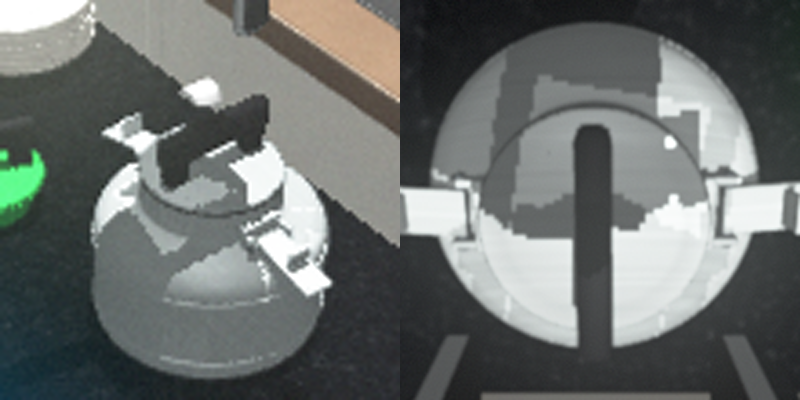

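Both hasps are open, lying outward on either side, and the handle is centred at wrist column 316. I'll go down and grasp it.

Emit:
jog_arm([
  [[0.3, 0, -1, -40, 0, 0, 0], [0.3, 0, -1, -75, 0, 0, 0], [0.3, 0, -1, -98, 0, 0, 0], [0.3, 0, -1, -109, 0, 0, 0], [0.3, 0, -1, -112, 0, 0, 0], [-1, 0, -1, -112, 0, 0, 0], [-1, 0, -1, -112, 0, 0, 0], [-1, 0, -1, -112, 0, 0, 0], [-1, 0, -1, -112, 0, 0, 0], [-1, 0, -1, -112, 0, 0, 0]],
], grip_force=120)

```text
time_s: 7.75
position: [568.9, -42.7, 163.5]
orientation: [0.0, 1.0, -0.0, 0.001]
ft_force: [-2.5, -0.6, 6.4]
opening: 0.141
```

Emit:
jog_arm([
  [[-1, 0, 0, -1, 0, 0, 0], [-1, 0, 0, -2, 0, 0, 0], [-1, 0, 0, -2, 0, 0, 0]],
])

```text
time_s: 8.05
position: [569.4, -42.8, 163.4]
orientation: [-0.0, 1.0, -0.0, 0.002]
ft_force: [-4.9, 0.5, 14.0]
opening: 0.142
```

Emit:
jog_arm([
  [[-1, 0, -0.8, 1, 0.02, 0, 0], [-1, 0, -1.5, 2, 0.04, 0, 0], [-1, 0, -2.2, 2.8, 0.06, 0, 0], [-1, 0, -2.2, 2.8, 0.06, 0, 0]],
])

```text
time_s: 8.45
position: [569.3, -45.4, 165.3]
orientation: [-0.0, 1.0, 0.029, 0.002]
ft_force: [-2.8, -0.6, 9.6]
opening: 0.14
```

```bash
cat > st.py <<'E'
from h import *
from scipy.spatial.transform import Rotation as R
s=read_state(); print(s['time_s'],s['position'].round(1),(R.from_quat(s['orientation'])*R.from_quat([0,1,0,0]).inv()).as_rotvec().round(3),s['ft_force'].round(1),s['ft_torque'].round(2),s['opening'])
E
python3 st.py
```

```text
8.45 [569.3 -45.4 165.3] [ 0.059 -0.004  0.   ] [-2.8 -0.6  9.6] [-0.23  0.71  0.01] 0.1404309270728798
```

Emit:
jog_arm([
  [[-1, 0, -0.8, 1, 0.02, 0, 0], [-1, 0, -1.6, 2, 0.04, 0, 0], [-1, 0, -1.6, 2, 0.04, 0, 0]],
])

```text
time_s: 8.75
position: [569.1, -47.1, 166.9]
orientation: [-0.0, 0.999, 0.049, 0.001]
ft_force: [-2.3, -1.1, 9.4]
opening: 0.142
```

```bash
python3 st.py; python3 - <<'E'
from h import *
a=snap('scene');b=snap('side')
f=lambda i:cv2.resize(i,(400,400),interpolation=cv2.INTER_CUBIC)
cv2.imwrite('pics/c5.png',np.hstack([f(a['image'][165:265,285:385]),f(b['image'][145:245,255:355])])[:,:,::-1])
E
```

```text
8.75 [569.1 -47.1 166.9] [ 0.099 -0.003  0.   ] [-2.3 -1.1  9.4] [-0.4   0.73 -0.16] 0.14163084118327393
```

View pics/c5.png

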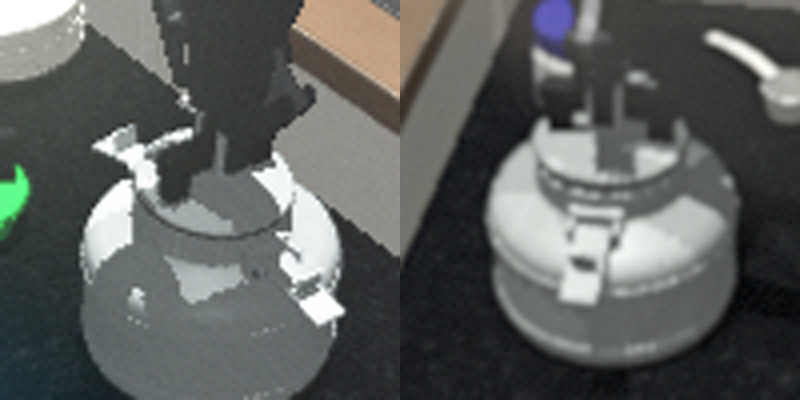

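The side view shows a dark gap under the raised +y side of the flange, and the bucket is still standing. Next I'll rock it back.

Emit:
jog_arm([
  [[-1, 0, 0.8, 1, -0.02, 0, 0], [-1, 0, 1.6, 2, -0.04, 0, 0], [-1, 0, 2.4, 3, -0.06, 0, 0], [-1, 0, 3.2, 4, -0.08, 0, 0], [-1, 0, 3.9, 5, -0.1, 0, 0], [-1, 0, 3.9, 5, -0.1, 0, 0]],
])

```text
time_s: 9.45
position: [568.1, -41.7, 167.9]
orientation: [-0.001, 1.0, -0.0, 0.0]
ft_force: [3.5, -1.4, -3.7]
opening: 0.143
```

```bash
python3 st.py
```

```text
9.45 [568.1 -41.7 167.9] [-0.001 -0.     0.001] [ 3.5 -1.4 -3.7] [-0.51 -0.64 -0.  ] 0.14325284516352957
```

Emit:
jog_arm([
  [[-1, 0, 0.7, 0.8, -0.02, 0, 0], [-1, 0, 1.4, 1.6, -0.04, 0, 0], [-1, 0, 2.1, 2.4, -0.06, 0, 0], [-1, 0, 2.8, 3.2, -0.08, 0, 0], [-1, 0, 3.6, 4, -0.1, 0, 0], [-1, 0, 3.6, 4, -0.1, 0, 0]],
])

```text
time_s: 10.05
position: [566.7, -38.1, 171.8]
orientation: [-0.001, 0.999, -0.05, -0.002]
ft_force: [1.2, 0.9, -9.1]
opening: 0.143
```

```bash
python3 st.py
```

```text
10.05 [566.7 -38.1 171.8] [-0.1    0.004  0.002] [ 1.2  0.9 -9.1] [ 0.79 -0.03  0.09] 0.14332391045031243
```

Emit:
jog_arm([
  [[-1, 0, -0.7, 0.6, 0.02, 0, 0], [-1, 0, -1.4, 1.2, 0.04, 0, 0], [-1, 0, -2.1, 1.8, 0.06, 0, 0], [-1, 0, -2.8, 2.4, 0.08, 0, 0], [-1, 0, -3.6, 3, 0.1, 0, 0], [-1, 0, -3.6, 3, 0.1, 0, 0]],
])

```text
time_s: 10.65
position: [568.1, -43.4, 176.9]
orientation: [0.001, 1.0, 0.0, 0.0]
ft_force: [-2.7, 0.1, -5.8]
opening: 0.144
```

```bash
python3 st.py
```

```text
10.65 [568.1 -43.4 176.9] [ 0.    -0.    -0.001] [-2.7  0.1 -5.8] [-0.15  0.87 -0.16] 0.14430671686927843
```

Emit:
jog_arm([
  [[-1, 0, -0.7, 0.6, 0.02, 0, 0], [-1, 0, -1.4, 1.2, 0.04, 0, 0], [-1, 0, -2.1, 1.8, 0.06, 0, 0], [-1, 0, -2.8, 2.4, 0.08, 0, 0], [-1, 0, -3.6, 3, 0.1, 0, 0], [-1, 0, -2.9, 3.6, 0.08, 0, 0], [-1, 0, -2.2, 4.2, 0.06, 0, 0], [-1, 0, -1.4, 4.8, 0.04, 0, 0], [-1, 0, -0.7, 5.4, 0.02, 0, 0], [-1, 0, 0, 6, 0, 0, 0]],
])

```text
time_s: 11.65
position: [568.9, -42.1, 183.1]
orientation: [-0.0, 1.0, -0.001, 0.001]
ft_force: [-1.7, -1.6, -0.1]
opening: 0.14
```

```bash
python3 st.py; python3 - <<'E'
from h import *
a=snap('scene');b=snap('side')
f=lambda i:cv2.resize(i,(400,400),interpolation=cv2.INTER_CUBIC)
cv2.imwrite('pics/c6.png',np.hstack([f(a['image'][165:265,285:385]),f(b['image'][145:245,255:355])])[:,:,::-1])
E
```

```text
11.65 [568.9 -42.1 183.1] [-0.002 -0.003  0.001] [-1.7 -1.6 -0.1] [-0.17  0.34  0.08] 0.1399573251315706
```

View pics/c6.png

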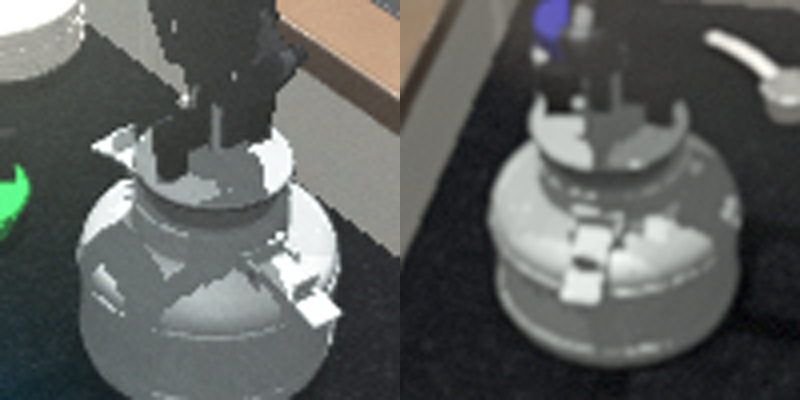

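The lid has risen about 20 mm with the bucket in place, and the pull has dropped to almost nothing. I'll raise it clear.

Emit:
jog_arm([
  [[-1, 0, 0, 2, 0, 0, 0], [-1, 0, 0, 4, 0, 0, 0], [-1, 0, 0, 7, 0, 0, 0], [-1, 0, 0, 10, 0, 0, 0], [-1, 0, 0, 14, 0, 0, 0], [-1, 0, 0, 18, 0, 0, 0], [-1, 0, 0, 22, 0, 0, 0], [-1, 0, 0, 25, 0, 0, 0], [-1, 0, 0, 25, 0, 0, 0], [-1, 0, 0, 25, 0, 0, 0]],
])

```text
time_s: 12.75
position: [568.0, -42.5, 207.2]
orientation: [-0.0, 1.0, -0.0, 0.0]
ft_force: [0.7, -0.4, -3.3]
opening: 0.144
```

```bash
python3 st.py; python3 - <<'E'
from h import *
a=snap('scene');b=snap('side')
f=lambda i:cv2.resize(i,(400,400),interpolation=cv2.INTER_CUBIC)
cv2.imwrite('pics/c7.png',np.hstack([f(a['image'][165:265,285:385]),f(b['image'][145:245,255:355])])[:,:,::-1])
E
```

```text
12.75 [568.  -42.5 207.2] [-0. -0.  0.] [ 0.7 -0.4 -3.3] [-0.01 -0.02 -0.08] 0.1439930160946228
```

View pics/c7.png

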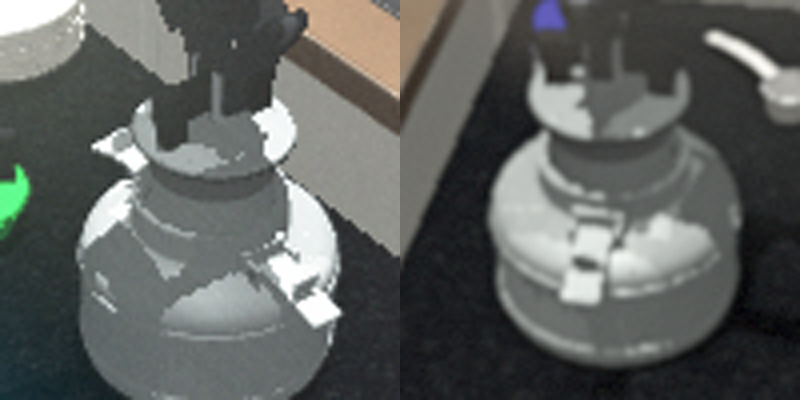

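The lid is level and the wrist reads only its weight (3.3 N). The plug's foot is about 20 mm above the rim, the bucket hasn't moved and both hasps are open.

```bash
python3 -c "
from h import *
s=read_state();print(s['qd'].round(4),s['ft_force'].round(1),s['opening']);print(close_job())"
```

```text
[ 0.0011  0.0007 -0.0003  0.0001  0.0005  0.0006] [ 0.5 -0.6 -1.7] 0.1427131795222536
the job is handed in; nothing more can be done
None
```

I handed the job in with the lid out of the neck, gripped by its handle and held level over the mouth; `close_job` gives no verdict. I pushed both hasps open with the shut fingertips and gripped the handle at 120 N. I rocked the lid about ±0.1 rad through +, −, + swings with a small rise each time, then lifted it straight up, finishing at about 12.8 s.

- **Lid at the end:** the tool was level to within 0.001 rad and about 0.5 mm from my fitted bucket axis. The plug's foot was about 20 mm above the rim, judged from how far the tool rose (about 44 mm). The arm was at rest.
- **Forces:** the strongest upward pull I read between moves was about 9 N. At the end the wrist read 3.3 N, then 1.7 N just before hand-in; the lid weighs about 2 to 3 N.
- **Bucket and hasps:** the last pictures show the bucket standing where it was and both hasps lying open. I measured neither the hasp angles nor the bucket's shift.
- **Bystanders:** I did not measure these either; the scoop looks unmoved in the last crops, and the tub is only partly visible.
- **Disagreement:** the first fit of the bucket's position was 2–3 pixels off on the handle in the side view. The wrist view matched it to about 1 pixel across the handle, so I kept it.

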